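# Load the collet fixture and hold its work stop at the 70 mark

## Task

Take the one brass sleeve that fits the bore of the collet fixture off the wooden board and seat it fully home in the bore, head up, leaving the other two sleeves standing on the board. Then squeeze in the lock button on the stop arm's grip head and draw the spring-loaded arm out to the 70 mm mark on its bar, so that the stop stands over the sleeve without rubbing on it. Finish while still holding the arm there, ready for the collet to be closed: its spring pulls it back if you let go.

Things in the scene. Friction and masses are not known exactly. Their poses are not given: they have to be found in the camera images.
- sleeve_22: The sleeve that fits: the middle-sized of three flanged brass sleeves standing head up on the wooden board. Shank 22 mm diameter and 22 mm long below, head 31 mm diameter and 18 mm high above it, 40 mm tall in all, small hole in the top; about 0.12 kg. Origin at the centre of its underside (foot of the shank, edge chamfered 1.5 mm), z up along its axis.
- sleeve_16: Look-alike, too small (would be loose in the bore): shank 16 mm, head 24 mm diameter, same heights (22 + 18 mm). Origin at the centre of its underside.
- sleeve_28: Look-alike, too big (does not enter the bore): shank 28 mm, head 38 mm diameter, same heights (22 + 18 mm). Origin at the centre of its underside.
- stock_board: Fixed wooden board lying on the bench, 87 mm (its x) by 202 mm (its y), upper face 12 mm above the bench with an 18 mm high rim strip round it. The three sleeves stand in a row along its y axis at y = -62, 0 and +62 mm, in any order. Origin at the centre of its underside, on the bench.
- fixture: Fixed collet fixture. Origin on the bench below the bore axis, z up. Base 104 (x) by 295 mm (y -50 to +245), 20 high; square steel spindle block 70 by 70, top 85 mm above the bench; a short collet lever with a ball sticks out of the block to -x, to 93 mm from the axis, 79 mm high. The stop arm lies above, along the fixture's y axis, and slides out to -y, over the bore.
- bore (a point): Centre of the mouth of the bore, in the top face of the spindle block, 85 mm above the bench. Bore 24 mm diameter, 30 mm deep, mouth chamfered 2 mm. The seated sleeve's head rests on that face: its underside is then 22 mm below this point, its top 18 mm above. Axes as the fixture's.
- stop_arm (a joint): How far the stop arm is drawn out, in m: 0 home and latched, 0.085 at its end; this is the scale reading. Its bar has a mark every 5 mm, longer ones every 10 and one across the full width at 50, read at point tube_mouth. A spring draws it home with 3.3 N at 0, 5.4 N at 70 mm. Latched, it gives about 1 mm at most; the latch catches again at home.
- lock_button (a joint): Travel of the lock button on the arm's grip head, in m: 0 out, 0.006 fully in. The arm is free when it is more than 0.004 in; 3 N starts it, 6 N holds it fully in. With the arm more than 25 mm out the button no longer matters, but it may stay squeezed.
- stop_grip (a point): Middle of the arm's grip head, an aluminium block 40 mm long (fixture y), 30 wide (x), 26 high, 127 mm above the bench; moves with the arm; at home 110 mm from the bore axis. The lock button, a dark plate 26 long and 18 high, is on its +x side, 8 mm proud when out, 2 when in. A grip from above, closing along the fixture's x, presses it (38 mm wide before, 32 after). Axes as the fixture's.
- stop_pad (a point): Centre of the underside of the round stop pad (18 mm diameter) below the arm's nose, 40 mm ahead (fixture -y) of stop_grip and 107 mm above the bench; at the 70 mark it stands over the bore axis, 4 mm above the head of a seated sleeve. Axes as the fixture's.
- hex_key: Bystander: loose L-shaped hex key, 70 by 24 mm, 6 mm thick, lying on the bench.
- parts_cup: Bystander: loose small white plastic cup, 48 mm diameter, 32 mm high.
- oil_bottle: Bystander: loose white plastic oil bottle, 50 mm diameter, 130 mm high, standing on the bench.
- tube_mouth (a point): Top middle of the front face of the stop arm's fixed outer tube, where the scale is read; 130 mm from the bore axis along the fixture's +y, 141 mm above the bench. The tube (24 mm wide, on a post) runs back 110 mm from here; its front flange is 44 mm wide (fixture x -15 to +29 mm) and 18 mm long. Nothing of it stands more than 3 mm above this point.
Mind the look-alikes: they are no part of the job. What is shaped like the sleeve_16 but red or white is not meant.

How it is judged (in metres and radians):
On the way, in this order (a step that is already met when the one before it is completed fails the run):
1. the 22 mm sleeve is fully seated in the bore, let go, with the stop arm still home (horizontal distance between sleeve_22 and bore below 0.004 m and z of sleeve_22 in the frame of bore below -0.02 m and angle between sleeve_22's own z axis and vertical below 0.08 rad and contact force between the fingers and sleeve_22 below 0.2 N and value of joint stop_arm below 0.01 m), for 0.2 s.
2. the lock button is squeezed in with the arm still home (value of joint lock_button above 0.0035 m and value of joint stop_arm below 0.01 m), for 0.05 s.
At the end, for the whole second after the job is handed in: The fingers hold the stop arm still at the 70 mm mark (within 3 mm) against its spring; the 22 mm sleeve sits fully home and upright in the bore (within 2 mm of full depth), touched by neither fingers nor stop; the other two sleeves stand on the board (value of joint stop_arm between 0.067 and 0.073 m and velocity of joint stop_arm between -0.01 and 0.01 m/s and contact force between the fingers and stop_arm above 1.5 N and contact force between stop_arm and sleeve_22 below 0.3 N and horizontal distance between sleeve_22 and bore below 0.004 m and z of sleeve_22 in the frame of bore below -0.02 m and angle between sleeve_22's own z axis and vertical below 0.08 rad and contact force between the fingers and sleeve_22 below 0.2 N and height (world z) of sleeve_16 between 0.008 and 0.016 m and angle between each of sleeve_16, sleeve_28's own z axis and vertical below 0.1 rad and horizontal distance between each of sleeve_16, sleeve_28 and stock_board below 0.095 m and height (world z) of sleeve_28 between 0.008 and 0.016 m); the arm keeps its last pose, push and grip.
It fails at once if a wrong sleeve is lifted off the board or knocked over (height (world z) of any of sleeve_16, sleeve_28 above 0.045 m or angle between any of sleeve_16, sleeve_28's own z axis and vertical above 0.5 rad).
It fails at once if a bystander (hex key, cup, oil bottle) is pushed away by more than 30 mm (distance of any of hex_key, parts_cup, oil_bottle from where it was at the start of the episode above 0.03 m).
It also fails if it takes over 51 s, if anything falls off the work surface, if the arm or the gripper's body presses on something with over 40 N, if the wrist force passes 120 N, or if a joint passes its speed limit or range.

## Robot

A 6-joint arm with a two-finger parallel gripper is mounted at the origin on the work surface. World frame = base frame: x ahead of the robot, y to its left, z up, the work surface at z = 0. Lengths are in mm, angles in rad, forces in N, time in s.
With the tool pointing down it reaches from about 350 to 775 mm from the base axis. Payload 7.3 kg.
Tool frame: the origin (TCP) lies midway between the tips of the shut fingers; the grasp point (between the pads) lies 19 mm behind it; z points along the fingers, y is the line along which they close (so a half turn about z gives the same grasp; the last joint's range is limited). The gripper opens to 92 mm and grips with 3 to 60 N. Pads are 19 mm wide; open, the fingers measure 130 mm over their backs; the gripper's body (75 mm by 190 mm) begins 47 mm behind the grasp point.
Start: joints at [1.037, 0.342, 1.524, -0, 1.275, -0.146], TCP at [198.519, 486.044, 187.041] pointing down, gripper open.
Joint ranges: [-2.53, 2.53], [-0.77, 2.02], [0.04, 2.7], [-1, 4.14], [0.28, 2.66], [-3.11, 3.11]. Speed limits (rad/s): [2.57, 2.57, 3.14, 3.14, 3.14, 3.14].

## Interface

Orientations are given as [roll, pitch, yaw] about the fixed x, y, z axes, in that order (R = Rz(yaw) Ry(pitch) Rx(roll)).
In Python, from plant import * gives the robot as it stands.
- The arm moves only by the tool step_arm, never from a script. Its argument "deltas" is one flat list of numbers, 5 for each row, row after row: the shift along the world's x, y, z in mm, then the turn about the world's z in degrees, then the finger opening in mm, from 0 to 91.8. In form: [tx, ty, tz, turn, gripper, tx, ty, tz, turn, gripper, ...]. A call has exactly 10 rows; each row shifts and turns the commanded pose from where the row before left it; what a row does not reach is not made up. A row lasts 1/8 s, in which the tool goes at most 62.5 mm and 10.7 degrees, less where a joint would pass 70% of its speed; a pose out of reach is approached as far as the arm can. A call is refused whole if a number of a shift passes 62.5 or a number of a turn 10.7, either way. A call with a gripper value outside its range is refused whole. The fingers move at their own pace and stop on an object; the grip force is fixed at half the most. Time passes only in rows, so rows that do not move let the fingers close, or fill a call up. It gives the time, the measured TCP pose, the force, the opening and the grip force at its end, in the units of the state.
- get_obs(): the state, without advancing time (a new reading comes with each control period).
- capture(name): name is "side" or "top"; returns the picture (384x512x3 uint8, red, green, blue); there is no depth.
- camera_params(name): a dict with "mtx" (3x3 intrinsics, pixels), "k1" (the pictures are not rectified: a ray, as slopes to the right and down, at radius r is drawn at 1 + k1 r^2 times it, then the intrinsics apply), "rvec" (rotation vector, rad) and "tvec" (3), from world to camera coordinates, as OpenCV has them. Camera axes: x right, y down, z forward; pixel columns grow to the right and rows downward; lengths in mm; the calibration is good to about 2 mm. A picture is of the moment at which its call begins. camera_params takes no time and is no camera call.
- close_job(): hands the job in; it is judged then, once.
The state is a dict: "time": time; "joint_positions": joint angles; "dq": joint speeds; "tau": joint torques, N m; "tool_pos": TCP position; "tcp_rot": TCP orientation; "contact_force": force on the tool from outside, world axes, zero at the start; "moment": the same for the moment, N m; "grip_width": finger opening in mm; "finger_force": force on a finger pad.
Only numpy, scipy, OpenCV 4.12 (cv2) and the standard library are available. Lean on these libraries where they do the work, as an engineer would, in place of code of your own. Each camera call takes 0.05 s, during which the arm holds its last target. There are 200 camera calls.

## Working session

There is one attempt and no reset: what is moved stays moved. The work goes in short steps, Python scripts to look and compute and a tool call to move; the robot and the scene stay as the last step left them, time stands still between calls to the robot, and variables do not carry over. Pictures are saved under pics/ and viewed, at most 10 in all, crops included, and the job is handed in when it is done.

Besides the shell and the picture viewer there is one more tool, called after "Request:" as a command line: name --argument value ..., lists and objects as JSON in quotes. step_arm: Moves the arm, as the interface text tells. Its arguments: {"type":"object","properties":{"deltas":{"type":"array","items":{"type":"number"}}},"required":["deltas"]}

```bash
mkdir -p pics; cat > h.py <<'E'
from plant import *
import numpy as np, cv2
def cam(n):
    c=camera_params(n); K=np.array(c["mtx"],float); R=cv2.Rodrigues(np.array(c["rvec"],float))[0]; t=np.array(c["tvec"],float).ravel()
    return K,float(c["k1"]),R,t
def ray(n,u,v):
    K,k,R,t=cam(n); d=np.array([k,0,0,0.])
    p=cv2.undistortPoints(np.array([[[u,v]]],float),K,d).ravel()
    return -R.T@t, R.T@np.array([p[0],p[1],1])
def at_z(n,u,v,z):
    o,d=ray(n,u,v); return o+d*(z-o[2])/d[2]
def proj(n,P):
    K,k,R,t=cam(n)
    return cv2.projectPoints(np.array(P,float).reshape(-1,3),cv2.Rodrigues(R)[0],t,K,np.array([k,0,0,0.]))[0].reshape(-1,2)
def snap(n,f):
    a=np.ascontiguousarray(capture(n)[:,:,::-1]); cv2.imwrite(f,a); return a
E
python3 - <<'E'
from h import *
o=get_obs(); print(o)
a=snap("top","pics/top0.png"); b=snap("side","pics/side0.png")
for n in("top","side"): print(n,cam(n)[0][0,0],ray(n,256,192))
E
```

```text
{'time': 0.0, 'joint_positions': array([ 1.03703119e+00,  3.42736221e-01,  1.52497748e+00, -2.43738225e-06,
        1.27540222e+00, -1.45980307e-01]), 'dq': array([-1.28057861e-03, -4.23744869e-04, -3.28500211e-05, -2.72326922e-04,
        1.50502738e-03, -9.85433276e-04]), 'tau': array([-1.41966043e-04, -4.31243312e+01, -2.44220889e+01,  7.19633955e-02,
        5.57232206e-02, -7.24821189e-05]), 'tool_pos': array([198.26194838, 485.63858315, 186.35180339]), 'tcp_rot': array([-3.14008525e+00, -2.19271890e-04,  2.75380837e+00]), 'contact_force': array([-0.57132176,  0.62239202, -0.35106384]), 'moment': array([ 0.03462611, -0.01203297, -0.0071983 ]), 'finger_force': 0.0, 'grip_width': 91.93477648863683}
top 356.7188817436148 (array([ 392.88734729,  -83.03977731, 1076.76089373]), array([ 0.20014779, -0.0138953 , -0.97968381]))
side 428.49731089657445 (array([ 391.70722664, -875.75752624,  695.34843677]), array([ 0.16759317,  0.78315517, -0.59885388]))
```

View pics/top0.png

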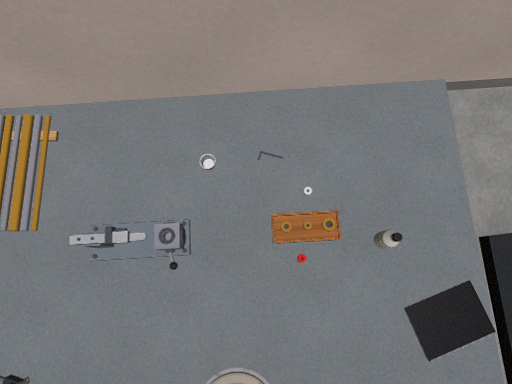

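View pics/side0.png

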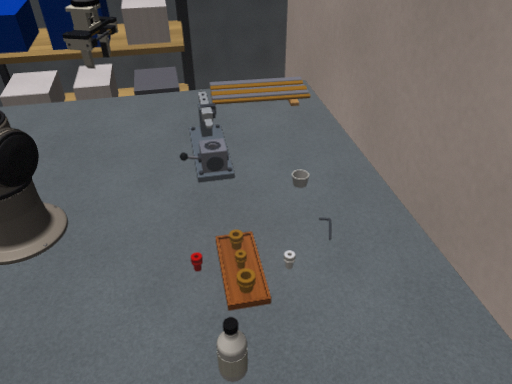

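Top view: the fixture's block is near (168,236) and its stop arm runs left to (70,240). The board has three brass sleeves at (286,227), (307,226) and (328,225). The red part at (302,258) and the white one at (308,190) are decoys. Next I'll enlarge both areas.

```bash
python3 - <<'E'
from h import *
a=cv2.imread("pics/top0.png"); b=cv2.imread("pics/side0.png")
def crop(im,x,y,w,h,s): return cv2.resize(im[y:y+h,x:x+w],None,fx=s,fy=s,interpolation=cv2.INTER_CUBIC)
c1=crop(a,265,200,80,50,10)   # 800x500
cv2.imwrite("pics/c1.png",c1)
cv2.imwrite("pics/c2.png",crop(a,65,212,130,62,6))
l=crop(b,180,85,60,100,6); r=crop(b,210,225,65,84,6); c=np.zeros((600,760,3),np.uint8); c[:600,:360]=l; c[:504,365:755]=r
cv2.imwrite("pics/c3.png",c)
E
```

```text
(no output)
```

View pics/c1.png

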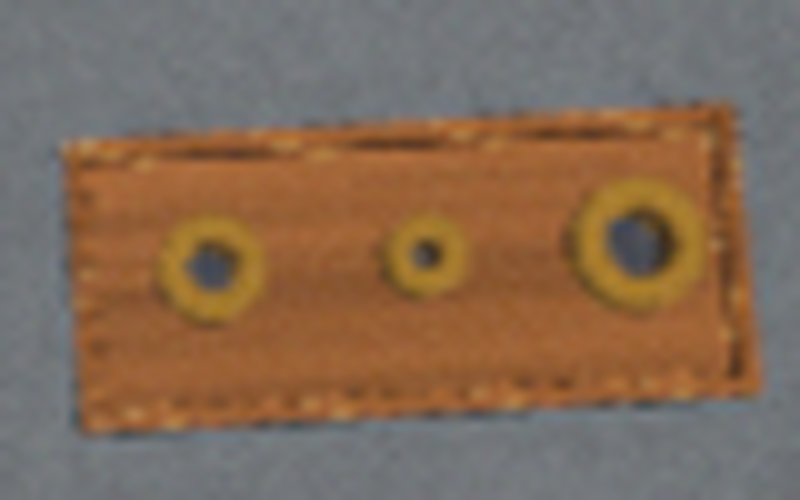

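View pics/c2.png

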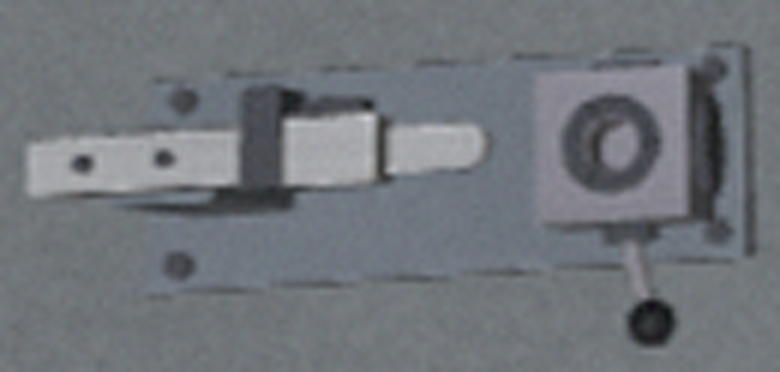

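View pics/c3.png

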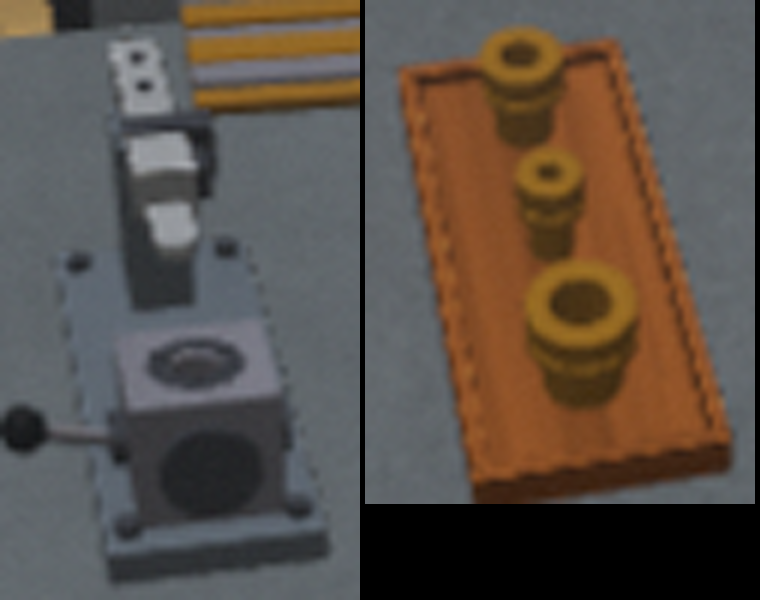

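The head diameters in the crop measure 10.7, 8.5 and 13.2 px. That matches 31, 24 and 38 mm, so the left one at top (286,227), which is the farthest one at side (236,238), is sleeve_22. The red and white decoys lie off the board. Next, the poses.

```bash
cat > meas.py <<'E'
from h import *
from scipy.optimize import least_squares
def un(L,ox,oy,s): return [((x+.5)/s-.5+ox,(y+.5)/s-.5+oy) for x,y in L]
def fit(obs,x0):  # obs: list (cam, pixel, modelpoint)
    def f(p):
        c,s=np.cos(p[2]),np.sin(p[2]); r=[]
        for n,uv,m in obs:
            r+=list(proj(n,[p[0]+c*m[0]-s*m[1],p[1]+s*m[0]+c*m[1],m[2]])[0]-uv)
        return r
    q=least_squares(f,x0,loss="soft_l1"); return q.x,np.reshape(f(q.x),(-1,2))
E
python3 - <<'E'
from meas import *
# block top corners: image up=+x, left=+y
M=[(35,35,85),(35,-35,85),(-35,-35,85),(-35,35,85),(0,0,85)]
T=un([(535,72),(690,66),(696,217),(542,225),(611,145)],65,212,6)
G=[(15,130,140),(15,90,140),(-15,90,140)]; TG=un([(285,117),(378,114),(384,183)],65,212,6)
S=un([(118,335),(270,318),(285,385),(127,410),(195,363)],180,85,6); MS=[(-35,35,85),(35,35,85),(35,-35,85),(-35,-35,85),(0,0,85)]
t=[("top",np.array(p),m) for p,m in zip(T+TG,M+G)]; s=[("side",np.array(p),m) for p,m in zip(S,MS)]
for nm,o in(("top",t),("side",s),("both",t+s)):
    x,r=fit(o,[400,200,0]); print("fixture",nm,x.round(3)); 
print(r.round(1).tolist())
# board + sleeves, rim top height unknown: use sleeve tops z=52
tp=un([(212,269),(427,255),(637,244)],265,200,10); sd=un([(522-365,55),(549-365,172),(581-365,303)],210,225,6)
for p,q in zip(tp,sd): print("sleeve",at_z("top",*p,52).round(1),at_z("side",*q,52).round(1))
bc=un([(65,148),(733,105),(760,392),(85,432)],265,200,10)
for z in(18,30):
  C=np.array([at_z("top",*p,z) for p in bc]); print(z,C.round(0).tolist(),np.linalg.norm(C[0]-C[1]),np.linalg.norm(C[0]-C[3]))
E
```

```text
fixture top [490.392 156.654  -6.291]
fixture side [ 4.91481e+02  1.62643e+02 -3.50000e-02]
fixture both [490.498 157.445 -12.578]
[[0.5, 0.2], [-0.2, -0.3], [-0.7, -0.1], [-0.6, 0.1], [0.5, -0.1], [-0.1, 0.2], [-0.3, -0.3], [-1.4, -0.3], [-0.5, 0.6], [-1.2, 0.9], [-0.1, 2.2], [0.6, 0.9], [0.6, 0.8]]
sleeve [ 495.2 -175.6   52. ] [ 495.  -175.8   52. ]
sleeve [ 494.7 -237.7   52. ] [ 493.6 -237.6   52. ]
sleeve [ 493.4 -298.5   52. ] [ 492.8 -299.9   52. ]
18 [[538.0, -138.0, 18.0], [536.0, -339.0, 18.0], [451.0, -337.0, 18.0], [453.0, -137.0, 18.0]] 201.10302008330265 84.41519532985376
30 [[536.0, -137.0, 30.0], [535.0, -336.0, 30.0], [450.0, -334.0, 30.0], [453.0, -136.0, 30.0]] 198.82371768811794 83.45843318463278
```

Request:
step_arm --deltas '[25,-40,0,-6.85,60,25,-40,0,-6.85,60,25,-40,0,-6.85,60,25,-40,0,-6.85,60,25,-40,0,-6.85,60,25,-40,0,-6.85,60,25,-40,0,-6.85,60,25,-40,0,-6.85,60,25,-40,0,-6.85,60,25,-40,0,-6.85,60]'

```text
time: 1.35
tool_pos: [449.0, 84.6, 186.8]
tcp_rot: [-3.141, -0.0, 1.554]
contact_force: [1.2, 0.5, 1.2]
grip_width: 60.2
finger_force: 0.0
```

Request:
step_arm --deltas '[5,-30,0,0,60,5,-30,-10,0,60,5,-30,-10,0,60,5,-30,-15,0,60,5,-30,-15,0,60,5,-30,-15,0,60,5,-30,-15,0,60,5,-30,-10,0,60,5,-21.5,0,0,60,0,0,0,0,60]'

```text
time: 2.6
tool_pos: [493.9, -176.6, 97.1]
tcp_rot: [3.141, 0.0, 1.556]
contact_force: [0.8, 1.1, 0.0]
grip_width: 59.9
finger_force: 0.0
```

Request:
step_arm --deltas '[1,1,-15,0,60,0,0,-15,0,60,0,0,-14,0,60,0,0,-10,0,60,0,0,-5,0,60,0,0,0,0,60,0,0,0,0,45,0,0,0,0,36,0,0,0,0,28,0,0,0,0,28]'

```text
time: 3.85
tool_pos: [494.6, -174.5, 38.2]
tcp_rot: [3.141, 0.0, 1.558]
contact_force: [-0.0, -0.2, -0.3]
grip_width: 28.9
finger_force: 0.0
```

```bash
python3 - <<'E'
from h import *
a=snap("top","pics/t1.png"); b=snap("side","pics/s1.png"); print(get_obs()["grip_width"],get_obs()["finger_force"])
print(proj("top",[494.6,-174.5,38]),proj("side",[494.6,-174.5,38]))
f=lambda im,x,y,w,h,s: cv2.resize(im[y:y+h,x:x+w],None,fx=s,fy=s,interpolation=cv2.INTER_CUBIC)
c=np.zeros((600,800,3),np.uint8); c[:600,:400]=f(b,200,160,100,150,4); c[:400,400:]=f(a,250,180,100,100,4)
cv2.imwrite("pics/v1.png",c)
E
```

```text
28.435062196757478 0.0
[[285.00208083 227.18168449]] [[235.67887694 238.03139529]]
```

View pics/v1.png

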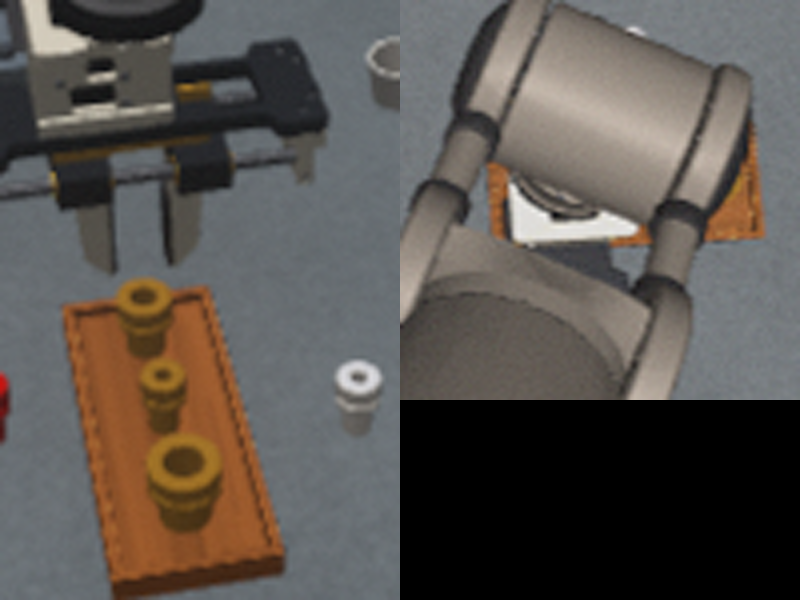

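The fingers closed above or behind the sleeve. Its head is still at side (236,234), unmoved, but the fingertips show near (235,227) while the reported TCP projects to (236,238). I'll compare the reported TCP with the start pictures.

```bash
python3 - <<'E'
from h import *
a=cv2.imread("pics/top0.png"); b=cv2.imread("pics/side0.png")
P=[198.3,485.6,186.4]; t=proj("top",P)[0]; s=proj("side",P)[0]; print(t,s)
for z in(0,20,40): print(z,proj("side",[494.6,-174.5,38+z])[0],proj("side",[494.6,-174.5+z,38])[0])
f=lambda im,x,y,w,h,k: cv2.resize(im[y:y+h,x:x+w],None,fx=k,fy=k,interpolation=cv2.INTER_CUBIC)
c=np.zeros((600,800,3),np.uint8); A=f(b,60,0,65,75,6); B=f(a,0,334,80,50,5)
cv2.drawMarker(A,tuple(int(v) for v in (s-[60,0])*6+3),(0,0,255),0,20)
cv2.drawMarker(B,tuple(int(v) for v in (t-[0,334])*5+2.5),(0,0,255),0,20)
c[:450,:390]=A; c[:250,400:]=B; 
d=cv2.imread("pics/s1.png"); D=f(d,215,195,50,50,6); q=(proj("side",[494.6,-174.5,38])[0]-[215,195])*6+3
cv2.drawMarker(D,tuple(int(v) for v in q),(0,0,255),0,20); c[260:560,400:700]=D
cv2.imwrite("pics/v2.png",c)
E
```

```text
[ 16.72755891 369.17140045] [102.44945194  75.0093458 ]
0 [235.67887694 238.03139529] [235.67887694 238.03139529]
20 [235.38059369 231.3775747 ] [234.13794844 232.16295176]
40 [235.07437493 224.55349847] [232.64536774 226.47988322]
```

View pics/v2.png

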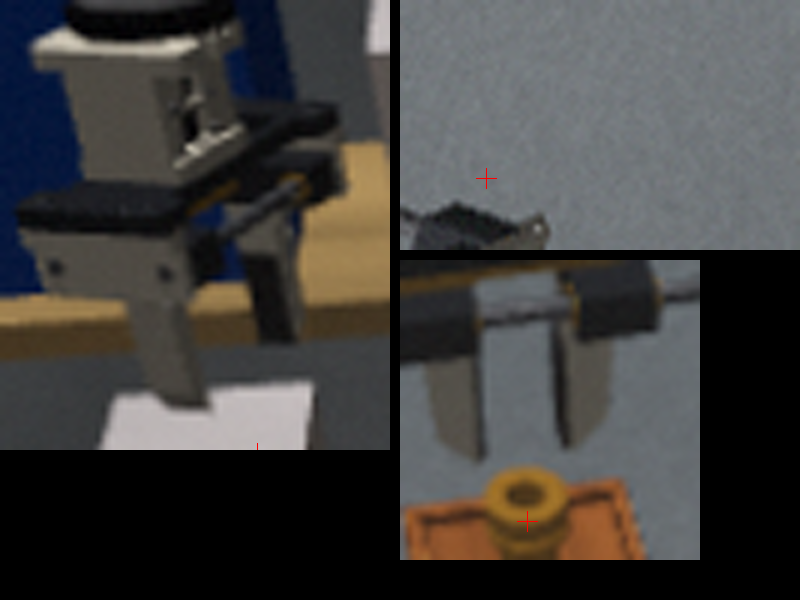

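```bash
python3 - <<'E'
from h import *
from scipy.optimize import least_squares
A=np.array([198.3,485.6,186.4]);B=np.array([494.6,-174.5,38.2])
a=np.array([99.3,62.0]);b=np.array([235.3,226.8])
f=lambda d:np.r_[proj("side",A+d)[0]-a,proj("side",B+d)[0]-b]
q=least_squares(f,[0,0,0]);print(q.x,q.fun)
for d in([0,0,30],[0,0,33],[0,0,36],[0,35,0]):print(d,f(np.array(d)).round(1),proj("top",A+d)[0])
o=get_obs();print(o["joint_positions"],o["tool_pos"],o["tcp_rot"])
E
```

```text
[ -0.48001209 -10.55752164  43.30231728] [-0.49185754  0.41108852  0.35275818 -0.2935088 ]
[0, 0, 30] [ 0.9  3.5 -0.1  1.1] [  7.88721968 373.00841344]
[0, 0, 33] [ 0.7  2.5 -0.1  0.1] [  6.96723577 373.40769564]
[0, 0, 36] [ 0.5  1.6 -0.2 -0.9] [  6.04042508 373.80993641]
[0, 35, 0] [ 3.9  8.9 -2.3  1. ] [  1.45861736 370.35344024]
[-4.85407309e-01  5.09419613e-01  1.71943345e+00  1.22220191e-05
  9.12520629e-01 -4.72850642e-01] [ 494.54611484 -174.49279553   38.09968606] [3.14139331e+00 9.11140761e-05 1.55823217e+00]
```

The pictures fit fingertips about 33 mm higher than the reported z; a y error would not match the start picture. I'll reopen, go part-way down and check force and picture.

Request:
step_arm --deltas '[0,0,0,0,60,0,0,0,0,60,0,0,0,0,60,0,0,0,0,60,0,0,-4,0,60,0,0,-4,0,60,0,0,-4,0,60,0,0,-4,0,60,0,0,-4,0,60,0,0,0,0,60]'

```text
time: 5.2
tool_pos: [494.3, -174.3, 17.7]
tcp_rot: [-3.141, -0.0, 1.558]
contact_force: [1.2, 0.3, -1.3]
grip_width: 60.2
finger_force: 0.0
```

```bash
python3 - <<'E'
from h import *
b=snap("side","pics/s2.png"); o=get_obs(); P=o["tool_pos"]; print(P,o["joint_positions"])
D=cv2.resize(b[180:280,190:290],None,fx=6,fy=6,interpolation=cv2.INTER_CUBIC)
for dz,col in((0,(0,0,255)),(33,(0,255,0))):
  for dx in(-30,30):
    q=(proj("side",P+[dx,0,dz])[0]-[190,180])*6+3; cv2.drawMarker(D,tuple(int(v) for v in q),col,0,10)
cv2.imwrite("pics/v3.png",D)
E
```

```text
[ 494.44509067 -174.40847538   17.87820659] [-4.85376632e-01  5.39388683e-01  1.73703872e+00  5.50360017e-05
  8.65393248e-01 -4.72826648e-01]
```

View pics/v3.png

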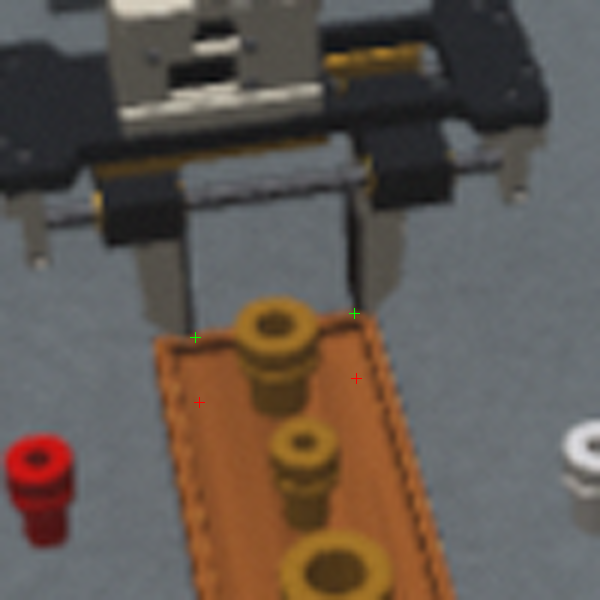

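The tips sit at crop (188,333) and (358,310), next to the green marks for +33 mm, and nothing is touching. The true tip height is therefore about reported z + 34. Going down 14 mm more and closing.

Request:
step_arm --deltas '[1,0,-4,0,60,0,0,-4,0,60,0,0,-3,0,60,0,0,-3,0,60,0,0,0,0,50,0,0,0,0,40,0,0,0,0,28,0,0,0,0,26,0,0,0,0,26,0,0,0,0,26]'

```text
time: 6.5
tool_pos: [495.6, -174.5, 4.2]
tcp_rot: [3.141, 0.0, 1.558]
contact_force: [0.8, -0.3, 0.6]
grip_width: 29.7
finger_force: 30.0
```

Request:
step_arm --deltas '[0,0,5,0,26,0,0,12,0,26,0,0,20,0,26,0,0,20,0,26,0,0,20,0,26,0,20,16,0,26,0,35,0,0,26,0,35,0,0,26,0,35,0,0,26,0,35,0,0,26]'

```text
time: 7.75
tool_pos: [494.9, -12.3, 97.6]
tcp_rot: [3.142, -0.0, 1.559]
contact_force: [0.4, 1.0, -1.4]
grip_width: 29.9
finger_force: 30.0
```

Request:
step_arm --deltas '[-1,35,0,0,26,-1,35,0,0,26,-1,35,0,0,26,-1,30,0,0,26,-1,20,0,0,26,0,12,0,0,26,0,4,0,0,26,0,0,0,0,26,0,0,0,0,26,0,0,0,0,26]'

```text
time: 9.0
tool_pos: [490.6, 156.0, 97.0]
tcp_rot: [3.142, 0.0, 1.557]
contact_force: [-0.2, 0.1, -1.5]
grip_width: 29.9
finger_force: 30.0
```

```bash
python3 - <<'E'
from h import *
b=snap("side","pics/s3.png"); a=snap("top","pics/t3.png"); o=get_obs(); print(o["tool_pos"],o["tcp_rot"],o["finger_force"],o["grip_width"])
D=cv2.resize(b[95:190,180:255],None,fx=6,fy=6,interpolation=cv2.INTER_CUBIC)
B=cv2.resize(a[200:270,130:200],None,fx=5,fy=5,interpolation=cv2.INTER_CUBIC)
c=np.zeros((600,800,3),np.uint8); c[:570,:450]=D; c[:350,450:]=B
cv2.imwrite("pics/v4.png",c)
E
```

```text
[490.59272677 156.14820903  97.03857627] [3.14155335e+00 4.74574743e-05 1.55752388e+00] 29.99884307384491 29.285029389828956
```

View pics/v4.png

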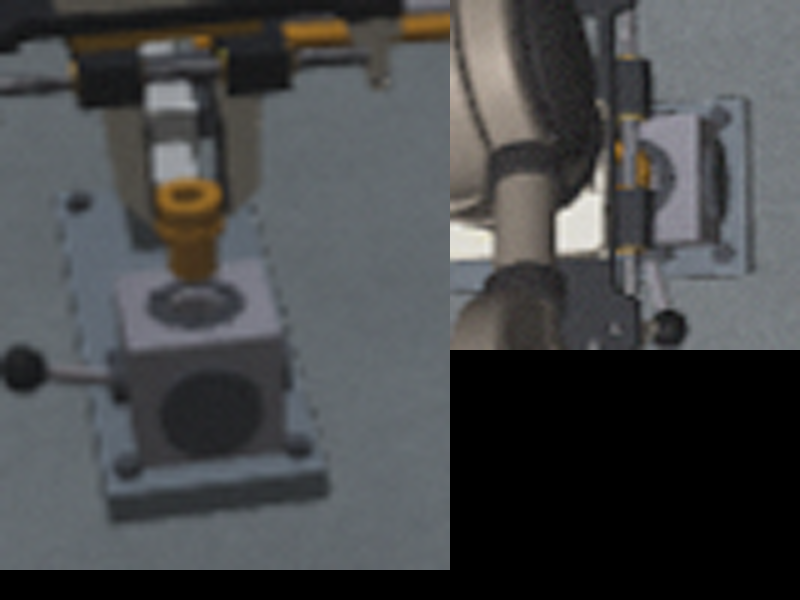

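Side view: the sleeve hangs upright, with its head top centred near crop (188,193), above the bore ring at (196,303). I'll compute the sleeve-to-bore offset with the same camera.

```bash
python3 - <<'E'
from meas import *
b=cv2.imread("pics/s3.png").astype(int); B,G,R=b[...,0],b[...,1],b[...,2]
m=((R-B)>50)&(R>80); m[:110]=0; m[160:]=0; m[:,:190]=0;m[:,240:]=0
n,l,st,c=cv2.connectedComponentsWithStats(m.astype(np.uint8)); i=1+np.argmax(st[1:,4]); print(st[i],c[i])
for r in range(st[i][1],st[i][1]+st[i][3]):
  x=np.where(l[r]==i)[0]; print(r,x.min(),x.max(),end="; ")
print()
P=np.array([490.6,156.1,97.04]); base=12+97.04-4.2
print("pred head/top px",proj("side",[P+[0,0,0]*P,[490.6,156.1,base+40],[490.6,156.1,base]]))
h=un([(188.5,194)],180,95,6)[0]; f=un([(193,279)],180,95,6)[0]
print("head",at_z("side",*h,base+40)); 
for y in(150,156,162): print(y,proj("side",[490.6,y,base]),proj("side",[490.6,y,85]))
for v in((195.5,303),(195.5,305)): print("bore",at_z("side",*un([v],180,95,6)[0],85))
print("bore top",at_z("top",*un([(611,145)],65,212,6)[0],85))
E
```

```text
[206 125  11   6  55] [210.94545455 127.50909091]
125 208 215; 126 206 216; 127 206 216; 128 206 216; 129 206 215; 130 207 214; 
pred head/top px [[212.46651235 142.37370857]
 [211.28249635 126.8753892 ]
 [212.27752516 139.89747676]]
head [489.82833649 156.03546538 144.84      ]
150 [[212.57546206 140.99118818]] [[213.05181811 147.26431371]]
156 [[212.28239021 139.9153358 ]] [[212.75995416 146.17498233]]
162 [[211.99160881 138.84792963]] [[212.47034882 145.09412246]]
bore [489.78258039 162.24340494  85.        ]
bore [489.54113906 160.44202535  85.        ]
bore top [490.28093426 158.89501052  85.        ]
```

```bash
python3 - <<'E'
from meas import *
for n,f,box in(("top","pics/top0.png",(155,222,182,250)),("side","pics/side0.png",(198,137,230,156))):
  x0,y0,x1,y1=box; g=cv2.cvtColor(cv2.imread(f),cv2.COLOR_BGR2GRAY)
  k=8; G=cv2.resize(g[y0:y1,x0:x1],None,fx=k,fy=k,interpolation=cv2.INTER_CUBIC)
  # predicted inside face; threshold halfway between light face and dark ring
  c0=proj(n,[490,159,85])[0]; cc=(c0-[x0,y0]+.5)*k
  for th in(85,95,105):
    m=(G<th).astype(np.uint8)
    N,l,st,ce=cv2.connectedComponentsWithStats(m); best=None
    for i in range(1,N):
      if st[i][4]<300: continue
      d=np.hypot(*(st[i][:2]+st[i][2:4]/2-cc))
      if best is None or d<best[0]: best=(d,i)
    i=best[1]; cnt=max(cv2.findContours((l==i).astype(np.uint8),0,1)[0],key=len)
    e=cv2.fitEllipse(cv2.convexHull(cnt)); p=(np.array(e[0])+.5)/k-.5+[x0,y0]
    print(n,th,st[i],np.round(e[0],1),np.round(e[1],1),p.round(2),at_z(n,*p,85).round(2))
# expected axes for 46 mm ring
import math
for n in("top","side"):
  q=proj(n,[[490+23*math.cos(t),159+23*math.sin(t),85] for t in np.linspace(0,6.2,40)]); print(n,8*np.ptp(q,axis=0))
E
```

```text
top 85 [  34   49  126  124 8142] [ 94.4 110.9] [122.2 128.4] [166.36 235.43] [491.18 159.04  85.  ]
top 95 [   31    48   130   127 10057] [ 94.1 111.2] [125.9 132.2] [166.33 235.46] [491.09 159.13  85.  ]
top 105 [   29    46   134   132 11303] [ 94.  111.5] [129.8 135.8] [166.32 235.5 ] [490.99 159.15  85.  ]
side 85 [  52   36  129   68 6268] [116.2  69.2] [ 66.7 129.9] [212.09 145.21] [489.48 161.58  85.  ]
side 95 [  50   34  133   72 7296] [115.8  69.2] [ 71.3 134.3] [212.04 145.22] [489.34 161.61  85.  ]
side 105 [  46   32  140   76 8125] [115.4  69.3] [ 76.  139.7] [211.98 145.23] [489.18 161.59  85.  ]
top [133.12094958 133.6000986 ]
side [132.78458376  67.8362417 ]
```

Bore estimate: top (491,159), side (489.3,161.6). Relative to the held sleeve that averages to about dx 0, dy +5. I'll shift, lower to just above the mouth and measure again.

Request:
step_arm --deltas '[0,2.5,0,0,26,0,2.5,0,0,26,0,0,-3,0,26,0,0,-4,0,26,0,0,-4,0,26,0,0,-3,0,26,0,0,-2,0,26,0,0,0,0,26,0,0,0,0,26,0,0,0,0,26]'

```text
time: 10.35
tool_pos: [490.6, 161.6, 81.2]
tcp_rot: [3.141, -0.0, 1.558]
contact_force: [-0.4, -1.0, -1.8]
grip_width: 29.4
finger_force: 30.0
```

```bash
python3 - <<'E'
from meas import *
o=get_obs(); P=o["tool_pos"]; print(P,o["contact_force"])
imgs=np.mean([capture("side")[:,:,::-1].astype(float) for _ in range(4)],0); cv2.imwrite("pics/s4.png",imgs)
x0,y0,k=195,110,8; I=cv2.resize(imgs[110:165,195:235].astype(np.float32),None,fx=k,fy=k,interpolation=cv2.INTER_CUBIC)
m=((I[...,2]-I[...,0])>30).astype(np.uint8); n,l,st,c=cv2.connectedComponentsWithStats(m); i=1+np.argmax(st[1:,4]); print(st[i])
m=(l==i)
rows=[]
for r in range(st[i][1],st[i][1]+st[i][3],8):
  x=np.where(m[r])[0]; rows.append(((r+.5)/k-.5+y0,(x.min()+.5)/k-.5+x0,(x.max()+.5)/k-.5+x0)); print(np.round(rows[-1],1))
base=12+P[2]-4.2
th=np.linspace(0,6.28,60)
for dy in(0,):
  C=lambda r,z:proj("side",[[P[0]+r*np.cos(t),P[1]+r*np.sin(t),z] for t in th])
  for nm,q in(("top",C(15.5,base+40)),("headbot",C(15.5,base+22)),("foot",C(11,base))): print(nm,q.min(0).round(1),q.max(0).round(1))
cv2.imwrite("pics/v5.png",cv2.resize(imgs[100:190,180:250].astype(np.uint8),None,fx=6,fy=6,interpolation=cv2.INTER_CUBIC))
E
```

```text
[490.62997534 161.5803021   81.19557844] [-0.42060344 -1.01861892 -1.79839257]
[  86  150   92  135 9302]
[128.3 209.3 211.9]
[129.3 206.9 215.7]
[130.3 205.6 216.6]
[131.3 205.3 216.7]
[132.3 205.3 216.4]
[133.3 205.7 216.1]
[134.3 206.2 215.7]
[135.3 206.2 216.3]
[136.3 205.6 216.6]
[137.3 205.9 216.2]
[138.3 206.8 215.3]
[139.3 208.1 214.7]
[140.3 208.1 214.7]
[141.3 208.2 214.8]
[142.3 208.3 214.9]
[143.3 208.4 214.9]
[144.3 208.8 214.2]
top [205.7 128.4] [217.1 133.9]
headbot [206.2 134.2] [217.5 139.8]
foot [208.4 141.9] [216.4 146. ][ WARN:0@2.532] global loadsave.cpp:1063 imwrite_ Unsupported depth image for selected encoder is fallbacked to CV_8U.
```

Request:
step_arm --deltas '[0,-1,0,0,26,0,0,-1,0,26,0,0,-1,0,26,0,0,-1,0,26,0,0,-1,0,26,0,0,-1,0,26,0,0,-1,0,26,0,0,0,0,26,0,0,0,0,26,0,0,0,0,26]'

```text
time: 11.8
tool_pos: [490.6, 160.6, 75.1]
tcp_rot: [3.141, -0.0, 1.558]
contact_force: [-0.0, 0.9, -1.9]
grip_width: 29.9
finger_force: 30.0
```

Request:
step_arm --deltas '[0,0,-1,0,26,0,0,-1,0,26,0,0,-1,0,26,0,0,-1,0,26,0,0,-1,0,26,0,0,0,0,26,0,0,0,0,26,0,0,0,0,26,0,0,0,0,26,0,0,0,0,26]'

```text
time: 13.05
tool_pos: [490.5, 160.5, 70.0]
tcp_rot: [3.142, 0.0, 1.558]
contact_force: [0.1, -0.5, -1.6]
grip_width: 29.7
finger_force: 30.0
```

Request:
step_arm --deltas '[0,0,-2,0,26,0,0,-2,0,26,0,0,-2,0,26,0,0,-2,0,26,0,0,-2,0,26,0,0,-1,0,26,0,0,-1,0,26,0,0,0,0,26,0,0,0,0,26,0,0,0,0,26]'

```text
time: 14.3
tool_pos: [490.6, 160.5, 58.1]
tcp_rot: [3.141, -0.0, 1.558]
contact_force: [0.1, -0.4, -1.5]
grip_width: 29.8
finger_force: 30.0
```

Request:
step_arm --deltas '[0,0,-0.5,0,26,0,0,-0.5,0,26,0,0,-0.5,0,26,0,0,-0.5,0,26,0,0,-0.5,0,26,0,0,-0.3,0,26,0,0,0,0,26,0,0,0,0,26,0,0,0,0,26,0,0,0,0,26]'

```text
time: 15.55
tool_pos: [490.6, 160.5, 55.3]
tcp_rot: [3.141, 0.0, 1.558]
contact_force: [-0.4, -0.3, -1.7]
grip_width: 29.9
finger_force: 30.0
```

Request:
step_arm --deltas '[0,0,-0.3,0,26,0,0,0,0,26,0,0,0,0,32,0,0,0,0,36,0,0,0,0,42,0,0,0,0,46,0,0,0,0,46,0,0,0,0,46,0,0,0,0,46,0,0,0,0,46]'

```text
time: 16.8
tool_pos: [490.5, 160.5, 55.0]
tcp_rot: [3.141, -0.0, 1.558]
contact_force: [0.1, -0.1, -0.3]
grip_width: 46.4
finger_force: 0.0
```

```bash
python3 - <<'E'
from meas import *
P=un([(285,117),(378,114),(384,183),(290,190)],65,212,6)
Q=np.array([at_z("top",*p,140) for p in P]); print(Q.round(1).tolist(), Q.mean(0))
# side: head top face corners in c3
S=un([(130,140),(190,133),(198,165),(133,175)],180,85,6); Z=np.array([at_z("side",*p,140) for p in S]); print(Z.round(1).tolist(),Z.mean(0))
o=get_obs(); print(o["tool_pos"],o["contact_force"],o["grip_width"])
E
```

```text
[[507.4, 287.0, 140.0], [505.8, 246.6, 140.0], [475.6, 244.0, 140.0], [475.6, 284.6, 140.0]] [491.08053975 265.51635917 140.        ]
[[478.1, 287.0, 140.0], [507.7, 288.3, 140.0], [506.9, 252.8, 140.0], [475.2, 249.1, 140.0]] [491.97036401 269.30236257 140.        ]
[490.54509942 160.54537207  54.96181907] [ 0.11389312 -0.0621733  -0.31543983] 46.372511003026474
```

Request:
step_arm --deltas '[0,0,6,0,46,0,0,10,0,46,0,0,18,0,60,0,0,22,0,60,0,0,22,0,60,0,20,2,0,60,0.5,35,0,0,60,0.5,35,0,0,60,0.5,18.5,0,0,60,0,0,0,0,60]'

```text
time: 18.05
tool_pos: [491.9, 269.7, 135.1]
tcp_rot: [3.141, 0.0, 1.56]
contact_force: [-0.8, -0.4, 0.2]
grip_width: 59.8
finger_force: 0.0
```

```bash
python3 - <<'E'
from meas import *
o=get_obs(); print(o["tool_pos"],o["contact_force"],o["grip_width"])
b=snap("side","pics/s5.png"); a=snap("top","pics/t5.png")
D=cv2.resize(b[80:180,180:245],None,fx=6,fy=6,interpolation=cv2.INTER_CUBIC)
P=o["tool_pos"]
for dx in(-30,0,30):
    q=(proj("side",P+[dx,0,34.5])[0]-[180,80])*6+3; cv2.drawMarker(D,tuple(int(v) for v in q),(0,255,0),0,10)
for z in(103,107,110): print(z,proj("side",[490.6,160.3,z]))
cv2.imwrite("pics/v6.png",np.hstack([D,cv2.resize(a[200:300,130:195],None,fx=6,fy=6,interpolation=cv2.INTER_CUBIC)]))
I=b.astype(int); m=((I[...,2]-I[...,0])>30); m[:125]=0;m[160:]=0;m[:,:200]=0;m[:,:][:,225:]=0
for r in range(125,160):
  x=np.where(m[r])[0]
  if len(x): print(r,x.min(),x.max(),end="; ")
th=np.linspace(0,6.28,60); C=lambda r,z:proj("side",[[490.6+r*np.cos(t),160.5+r*np.sin(t),z] for t in th])
for q in(C(15.5,103),C(15.5,85)): print(q.min(0).round(1),q.max(0).round(1))
E
```

```text
[491.93600081 269.67875181 135.13057109] [-0.78021714 -0.36769833  0.17665162] 59.80264731329324
103 [[212.11856859 139.73456338]]
107 [[212.02105681 138.46127754]]
110 [[211.94764352 137.50282752]]
137 211 213; 138 208 216; 139 207 217; 140 207 217; 141 207 217; 142 207 216; 143 207 216; 144 207 217; 145 207 217; 146 207 216; 147 209 215; [206.5 136.9] [217.7 142.6]
[206.9 142.5] [218.1 148.2]
```

View pics/v6.png

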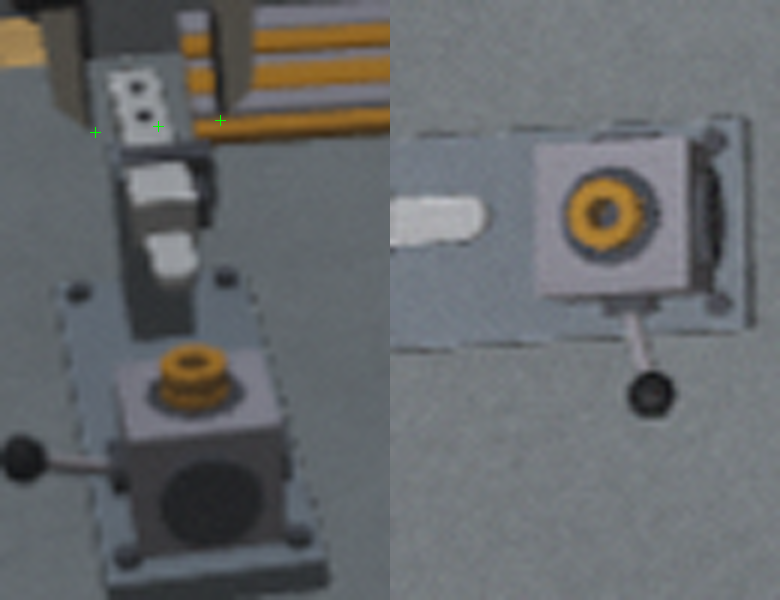

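The sleeve is seated: brass rows 137–147 match the prediction for full depth, and it sits central in the ring. The tips straddle the grip head in x. Going down to it.

Request:
step_arm --deltas '[0,0,-10,0,60,0,0,-12,0,60,0,0,-12,0,60,0,0,-10,0,60,0,0,-8,0,60,0,0,-6,0,60,0,0,-5,0,60,0,0,0,0,60,0,0,0,0,60,0,0,0,0,60]'

```text
time: 19.4
tool_pos: [492.2, 269.1, 72.3]
tcp_rot: [3.141, -0.0, 1.558]
contact_force: [0.1, 0.8, 0.1]
grip_width: 59.9
finger_force: 0.0
```

Request:
step_arm --deltas '[0,0,0,0,50,0,0,0,0,42,0,0,0,0,38,0,0,0,0,36,0,0,0,0,34,0,0,0,0,32,0,0,0,0,28,0,0,0,0,28,0,0,0,0,28,0,0,0,0,28]'

```text
time: 20.65
tool_pos: [492.8, 269.1, 72.1]
tcp_rot: [3.14, -0.0, 1.558]
contact_force: [5.5, -0.2, -3.0]
grip_width: 31.8
finger_force: 30.0
```

The width is 31.8 mm, so the button is in. Starting the pull.

Request:
step_arm --deltas '[0,0,0,0,28,0,-1,0,0,28,0,-2,0,0,28,0,-2,0,0,28,0,-3,0,0,28,-0.1,-4,0,0,28,0,-4,0,0,28,-0.1,-4,0,0,28,0,0,0,0,28,0,0,0,0,28]'

```text
time: 21.9
tool_pos: [492.6, 249.9, 72.1]
tcp_rot: [3.14, -0.002, 1.558]
contact_force: [5.8, 4.3, -3.4]
grip_width: 31.5
finger_force: 30.0
```

Request:
step_arm --deltas '[0,-5,0,0,28,-0.1,-7,0,0,28,0,-8,0,0,28,-0.1,-8,0,0,28,0,-8,0,0,28,-0.1,-7,0,0,28,0,-5,0,0,28,-0.1,-2.5,0,0,28,0,0,0,0,28,0,0,0,0,28]'

```text
time: 23.15
tool_pos: [492.1, 199.8, 72.1]
tcp_rot: [3.14, -0.002, 1.558]
contact_force: [4.0, 4.6, -3.1]
grip_width: 31.7
finger_force: 30.0
```

```bash
python3 - <<'E'
from meas import *
o=get_obs(); print(o["time"],o["tool_pos"],o["contact_force"],o["grip_width"])
b=snap("side","pics/s6.png"); a=snap("top","pics/t6.png"); print(get_obs()["tool_pos"])
k=8
D=cv2.resize(b[95:165,185:235],None,fx=k,fy=k,interpolation=cv2.INTER_CUBIC)
A=cv2.resize(a[215:260,125:175],None,fx=k,fy=k,interpolation=cv2.INTER_CUBIC)
c=np.zeros((560,800,3),np.uint8); c[:,:400]=D; c[:360,400:]=A; cv2.imwrite("pics/v7.png",c)
# where does the nose tip / pad centre appear at 70? pad radius 9
for n in("top","side"): print(n,proj(n,[[490.6,160.3,107],[490.6,160.3,112],[490.6,151.3,107]]).round(1).tolist())
E
```

```text
23.15 [492.09338438 199.76531952  72.0609716 ] [ 3.96734064  4.57657613 -3.10589808] 31.746558129421164
[492.10088366 199.81649129  72.06902739]
top [[163.9, 235.0], [163.4, 234.9], [167.2, 234.8]]
side [[212.0, 138.5], [211.9, 136.9], [212.5, 140.1]]
```

View pics/v7.png

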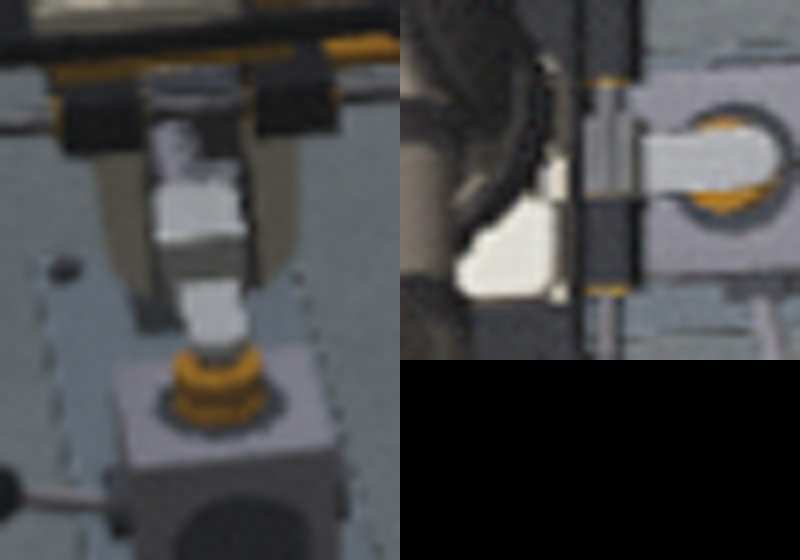

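The nose stands over the sleeve, whose brass is visible on both sides of it, and the TCP has drawn out 69.3 mm. That was my eleventh viewed picture against the limit of 10, so I'll view no more. I'll nudge 0.7 mm and check the nose-tip shift numerically.

Request:
step_arm --deltas '[0,-0.7,0,0,28,0,0,0,0,28,0,0,0,0,28,0,0,0,0,28,0,0,0,0,28,0,0,0,0,28,0,0,0,0,28,0,0,0,0,28,0,0,0,0,28,0,0,0,0,28]'

```text
time: 24.5
tool_pos: [492.1, 199.2, 72.1]
tcp_rot: [3.14, -0.002, 1.558]
contact_force: [5.2, 6.2, -3.7]
grip_width: 31.6
finger_force: 30.0
```

```bash
python3 - <<'E'
from meas import *
a=snap("top","pics/t7.png"); g0=cv2.imread("pics/top0.png",0).astype(float); g1=a.mean(2)
o=get_obs(); print(o["tool_pos"],np.abs(o["dq"]).max(),o["contact_force"],o["grip_width"])
print("home",g0[235:237,138:153].mean(0).round()); print("now",g1[233:236,160:180].mean(0).round())
T=cv2.matchTemplate
# template: nose tip at home located at new place
tpl=cv2.imread("pics/top0.png",0)[231:242,139:148]; 
for z in(120,130,137):
  f=lambda u,v: at_z("top",u,v,z)
  print(z,(f(146.4,235.7)-f(172.5,235.2)).round(1))
E
```

```text
[492.10105072 199.18274221  72.06477951] 0.002045440484470007 [ 4.90583336  4.31061791 -3.19051691] 31.83746572567619
home [168. 168. 166. 171. 164. 164. 171. 141. 100. 106. 116. 116. 115. 114.
 114.]
now [175. 173. 175. 173. 175. 173. 173. 175. 170. 170. 173. 165. 112.  73.
  84. 127. 144. 145. 147. 110.]
120 [ 3.7 69.4  0. ]
130 [ 3.7 68.7  0. ]
137 [ 3.7 68.2  0. ]
```

TCP travel is now 69.9 mm, and the nose-tip edge shift of 26.7 px gives about 70–71 mm. The arm is still and the grip holds, so I'm handing in.

```bash
python3 -c "
from plant import *
print(close_job())"
```

```text
the job is handed in; nothing more can be done
None
```

I handed the job in with the 22 mm sleeve seated in the bore and the stop arm held at about 70 mm (measured 69.9 mm), the lock button squeezed in and the other two sleeves left on the board; no verdict came back, and I viewed 11 pictures, one over the limit of 10.

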